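# Load the slide press and press its lever through the guard window

## Task

With your fingertips, push the slide carrier by its red tab along the channel until it is fully home against the stop of the slide press; then reach down through the window of the orange guard and press the blue lever all the way down, where it stays by itself. Never touch the guard, do not press the lever before the carrier is home, do not lift the carrier, and leave the jar, the tip box and the tube rack where they stand.

Things in the scene. Friction and masses are not known exactly. Their poses are not given: they have to be found in the camera images.
- press: Grey slide press fixed to the bench. Origin on the bench, on the centre line of its open-topped channel; y along the channel, the way the carrier is pushed home, x towards the lever's hinge (x 55 mm, 70 mm up), z up. Channel 60 mm wide, floor 12 mm up, between steel rails 20 mm high; bed from y -202 to +60 mm, x -50 to +64; stop face at y +50. Turned up to 0.35 rad from the robot's axes
- tab (a point): Centre of the outer (-y) face of the red push tab on the outer end of the loose slide carrier, axes as the press. Tab 50 mm wide (x), 6 thick, 20 to 56 mm above the bench. Carrier: aluminium plate 56 x 190 x 8 mm, about 0.35 kg, with two glass slides, slides by friction (1 to 4 N), 2 mm side play. Starts 35 to 65 mm short of home; home = this point at y -145 mm in the press frame
- paddle (a point): Centre of the top face of the blue lever paddle, 36 mm (x) by 46 mm (y). Hinged 67 mm from here on the +x side, axis along the press's y. 90 mm above the bench with the lever raised (sloping 0.30 rad, higher at the robot's side), 70 mm and level when fully pressed, then at x -12 mm, y 0 in the press frame
- lever (a joint): Lever angle in rad: 0 = raised, 0.30 = fully pressed, at its stop. Held by friction, it stays where it is left; about 4 N on the paddle moves it. Starts at 0 to 0.06
- window (a point): Centre of the window in the orange guard, level with the frame's top, 112 mm above the bench; axes as the press. Window 100 x 100 mm; frame 6 mm thick, 210 mm (x) by 160 mm (y) outside, on four corner posts, with a clear panel on the robot's side. Its centre lies up to 12 mm off the pressed paddle's in x and y
- guard: The whole guard (frame, posts and clear panel), fixed to the bench; origin on the bench below the middle of the window
- jar: Loose glass jar with a knobbed lid, 68 mm across the foot, 88 mm high, stands on the bench; origin at the centre of its underside
- tip_box: Loose pipette tip box, grey with a yellow lid, 118 x 84 x 62 mm, stands on the bench; origin at the centre of its underside
- tube_rack: Loose green tube rack, 200 x 90 x 30 mm with a few tubes up to 46 mm high, on the bench; origin at the centre of its underside
Not all that is in view belongs to the job. Of the things that look like the part that bears tab, the largest one is meant.

How it is judged:
By the outcome, as a careful person would: the job done as asked, in the order asked, and still so for the second after the job is handed in, with the robot touching nothing.
It also fails if it takes over 51 s, if anything falls off the work surface, if the arm or the gripper's body presses on something with over 40 N, if the wrist force passes 120 N, or if a joint passes its speed limit or range.

## Robot

A 6-joint arm with a two-finger parallel gripper is mounted at the origin on the work surface. World frame = base frame: x ahead of the robot, y to its left, z up, the work surface at z = 0. Lengths are in mm, angles in rad, forces in N, time in s.
With the tool pointing down it reaches from about 350 to 875 mm from the base axis. Payload 4.2 kg.
Tool frame: the origin (TCP) lies midway between the tips of the shut fingers; the grasp point (between the pads) lies 19 mm behind it; z points along the fingers, y is the line along which they close (so a half turn about z gives the same grasp; the last joint's range is limited). The gripper opens to 85 mm and grips with 20 to 120 N. Pads are 22 mm wide; open, the fingers measure 114 mm over their backs; the gripper's body (76 mm by 85 mm) begins 54 mm behind the grasp point. The pads swing forward as they close: fully open they stand 13 mm farther back than shut.
Start: joints at [-0.852, 0.385, 0.008, 0, -1.194, -0.259], TCP at [277.367, -560.06, 231.312] pointing down, gripper open.
Joint ranges: [-3.14, 3.14], [-1.21, 2.06], [-1.07, 1.41], [-3.16, 2.05], [-2.99, -0.16], [-3.1, 3.1]. Speed limits (rad/s): [2.79, 2.79, 3.14, 3.14, 3.14, 3.14].

## Interface

Orientations are given as a unit quaternion [x, y, z, w].
In Python, from bench import read_state, get_image, job_done gives the robot as it stands.
- The arm moves only by the tool servo_tool, never from a script. Its arguments are lists of equal length, an entry for each row: "rotation": the turn, a rotation vector about the world's x, y, z scaled (see below), a list of three; "slide": the shift along the world's x, y, z scaled (see below), a list of three; "grip": the opening, from -1 (shut) to 1 (fully open). In form: {"rotation": [[rx, ry, rz], ...], "slide": [[tx, ty, tz], ...], "grip": [grip, ...]}. A call has 1 to 8 rows; each row is the pose to reach, as a shift and turn from the pose commanded when the call began, turning the shorter way round; what a row does not reach only later rows make up. The controller multiplies each number of a shift by 0.2 m and each number of a turn by 360 degrees. A row lasts 1/8 s, in which the tool goes at most 62.5 mm and 10.7 degrees, less where a joint would pass 70% of its speed; a pose out of reach is approached as far as the arm can. A call with a number of a shift or a turn outside -1 to 1 is refused whole. A call with a gripper value outside its range is refused whole. The fingers move at their own pace and stop on an object; the grip force is fixed at half the most. Time passes only in rows, so rows that repeat a pose let the fingers close. It gives the time, the measured TCP pose, the force, the opening and the grip force at its end, in the units of the state.
- read_state(): the state, without advancing time (a new reading comes with each control period).
- get_image(name): name is "side" or "top"; returns a dict with "image" (384x512x3 uint8, red, green, blue), "depth" (384x512 float32, mm along the optical axis (not along the pixel's ray), 0 where there is no reading), "camera_matrix" (3x3 intrinsics, pixels), "rvec" (rotation vector, rad) and "tvec" (3), from world to camera coordinates, as OpenCV has them. Camera axes: x right, y down, z forward; pixel columns grow to the right and rows downward; lengths in mm; the calibration is good to about 2 mm. A picture is of the moment at which its call begins.
- job_done(): hands the job in; it is judged then, once.
The state is a dict: "clock": time; "joints": joint angles; "joint_vel": joint speeds; "joint_efforts": joint torques, N m; "position": TCP position; "ee_rot": TCP orientation; "contact_force": force on the tool from outside, world axes, zero at the start; "wrist_torque": the same for the moment, N m; "gripper_width": finger opening in mm; "grasp_force": force on a finger pad.
Only numpy, scipy, OpenCV 4.12 (cv2) and the standard library are available. Lean on these libraries where they do the work, as an engineer would, in place of code of your own. Each camera call takes 0.05 s, during which the arm holds its last target. There are 200 camera calls.

## Working session

There is one attempt and no reset: what is moved stays moved. The work goes in short steps, Python scripts to look and compute and a tool call to move; the robot and the scene stay as the last step left them, time stands still between calls to the robot, and variables do not carry over. Pictures are saved under pics/ and viewed, at most 10 in all, crops included, and the job is handed in when it is done.

Besides the shell and the picture viewer there is one more tool, called after ">>>" by a JSON object that holds its "name" and its "arguments". servo_tool: Moves the arm, as the interface text tells. Shifts and turns lie within -1 to 1; 1 stands for 0.2 m of shift or 360 degrees of turn. Its arguments: {"type":"object","properties":{"rotation":{"type":"array","items":{"type":"array","items":{"type":"number","minimum":-1,"maximum":1}}},"slide":{"type":"array","items":{"type":"array","items":{"type":"number","minimum":-1,"maximum":1}}},"grip":{"type":"array","items":{"type":"number"}}},"required":["rotation","slide","grip"]}

```bash
mkdir -p pics
cat > h.py <<'E'
import numpy as np, cv2
from bench import *
def grab(n):
    d=get_image(n); K=np.array(d["camera_matrix"]);R=cv2.Rodrigues(np.array(d["rvec"],float))[0];t=np.array(d["tvec"],float).ravel()
    z=d["depth"]; v,u=np.mgrid[:z.shape[0],:z.shape[1]]
    P=np.stack([(u-K[0,2])/K[0,0]*z,(v-K[1,2])/K[1,1]*z,z],-1)
    W=(P-t)@R; W[z==0]=np.nan
    return d["image"],W,K,R,t
E
python3 - <<'E'
from h import *
for n in("top","side"):
    im,W,K,R,t=grab(n); np.savez(f"{n}0.npz",im=im,W=W,K=K,R=R,t=t)
    cv2.imwrite(f"pics/{n}0.png",cv2.resize(im[...,::-1],(800,600),interpolation=cv2.INTER_CUBIC))
    print(n,-R.T@t)
print(read_state())
E
```

```text
top [ 399.88309127  -35.31620364 1593.06788509]
side [199.50533844 879.05048972 697.36603402]
{'clock': 0.1, 'joints': array([-8.52425884e-01,  3.85473565e-01,  6.73353461e-03, -4.20839870e-04,
       -1.19399987e+00, -2.58601346e-01]), 'joint_vel': array([-7.37595683e-05, -2.62330228e-03,  3.35659283e-03,  1.43590790e-03,
       -1.16144949e-03, -1.62510055e-03]), 'joint_efforts': array([-9.29914640e-04, -3.93318379e+01,  1.88929224e+01,  4.19791326e+00,
       -2.60710432e-03,  1.32121522e-05]), 'position': array([ 277.11154827, -559.61431292,  230.32542212]), 'ee_rot': array([-2.27789427e-01,  9.73709913e-01,  9.49915451e-04, -2.83340225e-04]), 'contact_force': array([ 0.53878411, -0.42363004,  0.3103072 ]), 'wrist_torque': array([-0.01599979,  0.02904153, -0.02691938]), 'grasp_force': 0.0, 'gripper_width': 85.4043810556234}
```

View pics/top0.png

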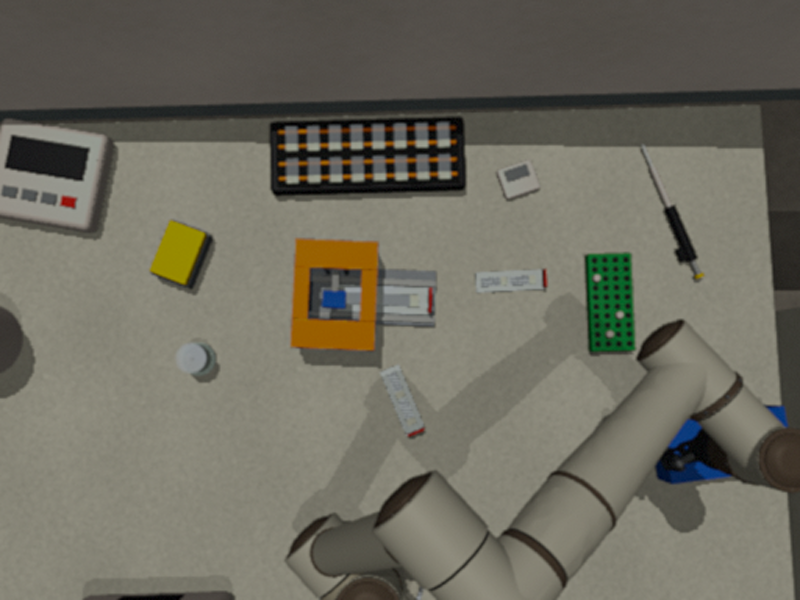

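View pics/side0.png

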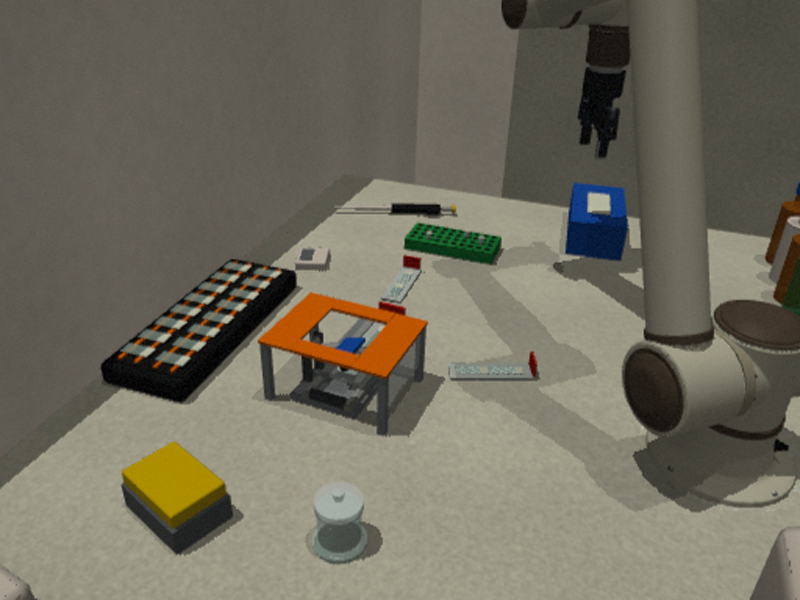

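The top view (800x600) shows the orange guard at about (335,295), with the press channel leading right out of it. There are three carrier-like things with red tabs:
- (431,300), the plate lying in the press channel, which looks largest
- (545,280), loose on the bench
- (416,433), loose on the bench

The one in the channel fits the description. I'll confirm this by measuring sizes and viewing a crop.

```bash
cat > m.py <<'E'
from h import *
def seg(im):
    h=cv2.cvtColor(im,cv2.COLOR_RGB2HSV); H,S,V=cv2.split(h)
    return dict(orange=(H>=8)&(H<20)&(S>200),red=((H<6)|(H>174))&(S>130)&(V>60),blue=(H>100)&(H<130)&(S>130)&(V>50))
if __name__=="__main__":
  for n in("top","side"):
    d=np.load(n+"0.npz"); im,W=d["im"],d["W"]
    for c,m in seg(im).items():
        k,L,st,ce=cv2.connectedComponentsWithStats(m.astype(np.uint8))
        for i in range(1,k):
            if st[i,4]<12: continue
            p=W[L==i]; p=p[~np.isnan(p[:,0])]
            if len(p)<5: continue
            r=cv2.minAreaRect(p[:,:2].astype(np.float32))
            print(n,c,ce[i].round(),st[i,4],"med",np.median(p,0).round(),"z5-95",np.percentile(p[:,2],[5,95]).round(),"rect",np.round(r[0],1),np.round(r[1],1),round(r[2],1))
  d=np.load("top0.npz");im=d["im"]
  c=im[145:290,175:365]; cv2.imwrite("pics/crop.png",cv2.resize(c[...,::-1],(760,580),interpolation=cv2.INTER_CUBIC))
E
python3 m.py
```

```text
top orange [276.  82.] 16 med [ 903. -152.   45.] z5-95 [38. 49.] rect [ 905.3 -153.8] [ 9.7 17. ] 85.8
top orange [221.  83.] 13 med [904.  23.  44.] z5-95 [40. 48.] rect [905.1  24.1] [10.8 10.2] 57.0
top orange [234.  83.] 15 med [902. -19.  45.] z5-95 [37. 51.] rect [905.7 -20. ] [ 9.7 13.6] 88.6
top orange [248.  82.] 13 med [904. -63.  46.] z5-95 [36. 48.] rect [903.6 -63.7] [10.4 10.2] 27.0
top orange [262.  82.] 16 med [ 904. -109.   42.] z5-95 [35. 53.] rect [ 904.7 -109.3] [10.  15.2] 85.2
top orange [290.  81.] 14 med [ 903. -196.   44.] z5-95 [40. 52.] rect [ 902.8 -196.3] [10.  13.6] 13.0
top orange [179.  84.] 13 med [903. 156.  45.] z5-95 [39. 49.] rect [905.1 155.9] [13.2  9.9] 23.3
top orange [193.  84.] 16 med [905. 112.  45.] z5-95 [39. 50.] rect [905.6 111.9] [11.8 12.9] 5.9
top orange [207.  84.] 14 med [903.  68.  44.] z5-95 [37. 51.] rect [904.5  69.1] [11.3  9.8] 3.9
top orange [276.  91.] 15 med [ 874. -152.   44.] z5-95 [40. 52.] rect [ 874.8 -152.8] [10.3 11.1] 81.7
top orange [290.  90.] 12 med [ 873. -196.   46.] z5-95 [39. 52.] rect [ 874.7 -195. ] [ 9.8
[... 4850 characters left out ...]
e [111. 236.] 21 med [807. 155.  44.] z5-95 [41. 47.] rect [810.7 152.9] [12.5 20. ] 4.9
side red [263. 167.] 74 med [ 593. -371.   21.] z5-95 [10. 32.] rect [ 592.7 -370.6] [35.5 11.2] 3.8
side red [251. 196.] 68 med [ 550. -134.   51.] z5-95 [45. 56.] rect [ 572.4 -166.3] [ 37.9 116.4] 32.8
side red [341. 233.] 50 med [289. -94.  23.] z5-95 [ 9. 33.] rect [289.7 -99. ] [ 5.4 39.9] 22.0
side blue [381. 143.] 1431 med [ 244. -587.   73.] z5-95 [10. 81.] rect [ 266.1 -850.8] [120.5 564.2] 5.7
side blue [511. 121.] 12 med [-141. -714.  168.] z5-95 [160. 179.] rect [-141.2 -715.1] [ 4.1 10.9] 21.9
side blue [225. 220.] 112 med [552.  49.  89.] z5-95 [83. 93.] rect [554.6  50.9] [40.  36.9] 83.1
```

View pics/crop.png

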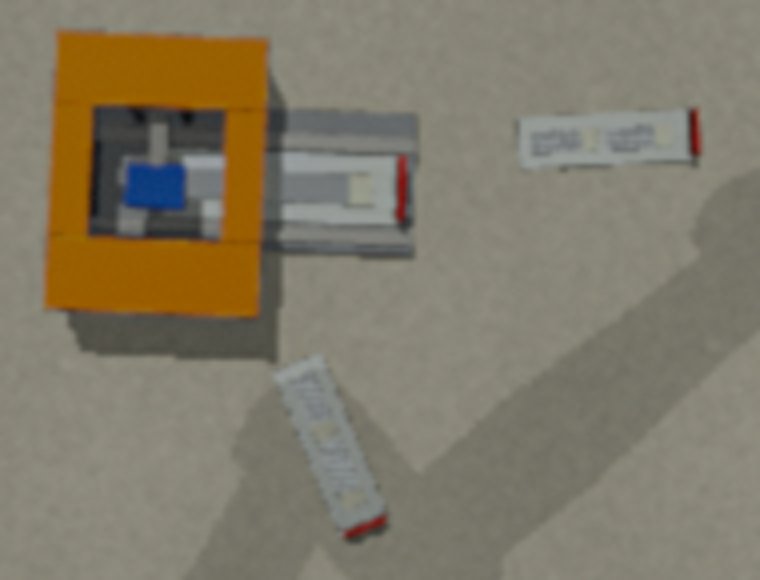

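The crop confirms it. The carrier in the channel has a tab 48 mm wide at (404,190) in the crop, against about 30 mm for both decoys at (695,130) and (365,527). Next I refine the press pose.

Run:
```python
from m import *
d=np.load("top0.npz");im,W,K,R,t=[d[k] for k in("im","W","K","R","t")]
C=-R.T@t
def ray(uv,z):
    uv=np.atleast_2d(uv).astype(float); r=np.c_[(uv-[K[0,2],K[1,2]])/[K[0,0],K[1,1]],np.ones(len(uv))]@R
    return (C+r*((z-C[2])/r[:,2:]))[:,:2]
s=seg(im); h=cv2.cvtColor(im,cv2.COLOR_RGB2HSV)
m=((h[...,0]>=8)&(h[...,0]<22)&(h[...,1]>170)).astype(np.uint8)
m[:140]=0;m[240:]=0
cs,hi=cv2.findContours(m,cv2.RETR_CCOMP,cv2.CHAIN_APPROX_NONE)
for c in cs:
    if len(c)<60: continue
    r=cv2.minAreaRect(ray(c[:,0],112).astype(np.float32)); print("frame",np.round(r[0],1),np.round(r[1],1),round(r[2],2))
# blue in window & tab
for n,z in(("blue",89),("red",56)):
    mm=s[n].copy(); mm[:150]=0;mm[230:]=0;mm[:,:190]=0;mm[:,300:]=0
    v,u=np.nonzero(mm); p=ray(np.c_[u,v],z); r=cv2.minAreaRect(p.astype(np.float32)); print(n,len(p),p.mean(0).round(1),np.round(r[0],1),np.round(r[1],1),round(r[2],2))
    print("line dir",cv2.fitLine(p.astype(np.float32),cv2.DIST_L2,0,.01,.01).ravel().round(3))
# rails/channel profile: heights along world x at several y
for y in(-150,-120,-90,-60):
    sel=(abs(W[...,1]-y)<6)&(W[...,0]>480)&(W[...,0]<640)&(W[...,2]<70)
    p=W[sel]; b=np.floor(p[:,0]/5).astype(int)*5
    print(y,[(int(k),int(np.median(p[b==k,2]))) for k in np.unique(b)])
sel=(W[...,2]>14)&(W[...,2]<45)&(W[...,0]>470)&(W[...,0]<650)&(W[...,1]<-50)&(W[...,1]>-200)
p=W[sel];
for y in(-150,-120,-90,-60):
    q=p[abs(p[:,1]-y)<8]; print(y,q[:,0].min().round(1),q[:,0].max().round(1))
print(p[:,1].min())
```

```text
frame [561.1  49.9] [157.7 207.4] 85.86
frame [561.8  49.3] [107.2 105.5] 85.97
blue 153 [554.4  53.6] [555.   54.4] [42.5 30.5] 88.27
line dir [3.80000e-02 9.99000e-01 5.54426e+02 5.35550e+01]
red 24 [ 550.1 -136.3] [ 550.9 -136.7] [ 5.5 46.6] 83.61
line dir [ 9.97000e-01 -7.70000e-02  5.50070e+02 -1.36277e+02]
-150 [(480, 2), (485, 1), (490, 0), (495, 1), (500, -2), (505, 1), (510, 3), (515, -3), (520, 2), (525, 4), (530, 5), (535, 2), (540, 10), (545, 4), (550, 2), (555, 11), (560, 1), (565, 9), (570, 7), (575, 13), (580, 21), (585, 17), (590, 19), (595, 8), (600, 9), (605, 10), (610, 11), (615, -1), (620, 0), (625, 0), (630, 0), (635, 0)]
-120 [(480, -1), (485, 0), (490, -1), (495, 3), (500, 2), (505, 12), (510, 19), (515, 18), (520, 23), (525, 18), (530, 18), (535, 19), (540, 21), (545, 20), (550, 20), (555, 21), (560, 21), (565, 19), (570, 20), (575, 20), (580, 10), (585, 18), (590, 21), (595, 16), (600, 13), (605, 10), (610, 11), (615, 4), (620, 0), (625, 3), (630, -2), (635, 3)]
-90 [(480, 1), (485, -1), (490, 3), (495, 0), (500, -2), (505, 15), (510, 16), (515, 22), (520, 24), (525, 17), (530, 20), (535, 17), (540, 22), (545, 20), (550, 18), (555, 20), (560, 22), (565, 23), (570, 18), (575, 22), (580, 16), (585, 19), (590, 20), (595, 19), (600, 12), (605, 12), (610, 11), (615, 14), (620, 2), (625, -5), (630, -1), (635, 0)]
-60 [(480, -2), (485, 0), (490, 0), (495, 2), (500, 2), (505, 5), (510, 13), (515, 20), (520, 20), (525, 20), (530, 20), (535, 20), (540, 18), (545, 23), (550, 19), (555, 17), (560, 21), (565, 20), (570, 19), (575, 17), (580, 18), (585, 19), (590, 19), (595, 20), (600, 17), (605, 13), (610, 13), (615, 14), (620, 9), (625, 0), (630, 1), (635, 1)]
-150 508.0 610.5
-120 509.2 611.4
-90 506.6 616.0
-60 507.9 619.6
-152.55176850239837
```

>>> {"name": "servo_tool", "arguments": {"rotation": [[0, 0, -0.02], [0, 0, -0.04], [0, 0, -0.06], [0, 0, -0.08], [0, 0, -0.0847], [0, 0, -0.0847]], "slide": [[0.13, 0.19, 0], [0.27, 0.38, 0], [0.4, 0.57, 0], [0.54, 0.76, 0], [0.67, 0.95, 0], [0.67, 0.95, 0]], "grip": [-1, -1, -1, -1, -1, -1]}}

```text
clock: 0.85
position: [412.6, -367.8, 231.1]
ee_rot: [0.034, 0.999, 0.0, -0.0]
contact_force: [-0.1, -0.7, -0.5]
gripper_width: -0.3
grasp_force: 0.0
```

>>> {"name": "servo_tool", "arguments": {"rotation": [[0, 0, 0], [0, 0, 0], [0, 0, 0], [0, 0, 0], [0, 0, 0], [0, 0, 0], [0, 0, 0], [0, 0, 0]], "slide": [[0.13, 0.19, 0], [0.27, 0.38, -0.1], [0.4, 0.57, -0.2], [0.54, 0.76, -0.3], [0.67, 0.93, -0.4], [0.68, 0.94, -0.5], [0.68, 0.94, -0.5], [0.68, 0.94, -0.5]], "grip": [-1, -1, -1, -1, -1, -1, -1, -1]}}

```text
clock: 1.85
position: [547.4, -183.0, 131.9]
ee_rot: [0.037, 0.999, -0.0, 0.0]
contact_force: [-0.4, -0.3, -0.4]
gripper_width: -0.2
grasp_force: 0.0
```

>>> {"name": "servo_tool", "arguments": {"rotation": [[0, 0, 0], [0, 0, 0], [0, 0, 0], [0, 0, 0]], "slide": [[0, 0, -0.2], [0, 0, -0.4], [0, 0, -0.465], [0, 0, -0.465]], "grip": [-1, -1, -1, -1]}}

```text
clock: 2.35
position: [547.6, -182.7, 38.7]
ee_rot: [0.036, 0.999, -0.0, 0.0]
contact_force: [0.6, 0.3, -0.2]
gripper_width: 0.1
grasp_force: 0.0
```

Run:
```python
from m import *
for n,c in(("top",(165,235,200,320)),("side",(130,250,190,340))):
    im,W,*_=grab(n); a,b,e,f=c
    cv2.imwrite(f"pics/{n}1.png",cv2.resize(im[a:b,e:f,::-1],None,fx=5,fy=5,interpolation=cv2.INTER_CUBIC))
print(read_state()["position"],read_state()["contact_force"])
```

```text
[ 548.71837748 -182.52146337   40.10862202] [-0.18682291 -0.58296347  0.09453294]
```

View pics/side1.png

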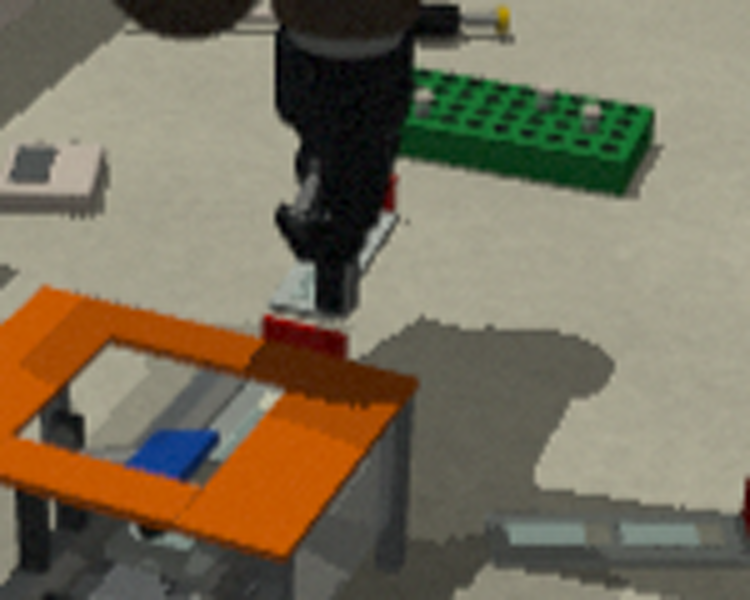

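The side crop shows the shut fingertips at (335,290), just outside the red tab at (305,335) and centred on it. Now I push.

>>> {"name": "servo_tool", "arguments": {"rotation": [[0, 0, 0], [0, 0, 0], [0, 0, 0], [0, 0, 0], [0, 0, 0], [0, 0, 0], [0, 0, 0]], "slide": [[0.004, 0.05, 0], [0.007, 0.1, 0], [0.011, 0.15, 0], [0.0145, 0.2, 0], [0.018, 0.25, 0], [0.0215, 0.3, 0], [0.0215, 0.3, 0]], "grip": [-1, -1, -1, -1, -1, -1, -1]}}

```text
clock: 3.32
position: [551.6, -121.0, 38.1]
ee_rot: [0.036, 0.999, 0.0, -0.0]
contact_force: [0.2, 0.2, 0.1]
gripper_width: 0.0
grasp_force: 0.0
```

>>> {"name": "servo_tool", "arguments": {"rotation": [[0, 0, 0], [0, 0, 0], [0, 0, 0], [0, 0, 0]], "slide": [[0.002, 0.025, 0], [0.0036, 0.05, 0], [0.005, 0.07, 0], [0.005, 0.07, 0]], "grip": [-1, -1, -1, -1]}}

```text
clock: 3.82
position: [552.8, -107.7, 38.3]
ee_rot: [0.036, 0.999, 0.0, 0.0]
contact_force: [-0.2, -0.4, 0.3]
gripper_width: 0.1
grasp_force: 0.0
```

Run:
```python
from m import *
for n in("top","side"):
    im,W,*_=grab(n); s=seg(im)["red"]; sel=s&(abs(W[...,0]-552)<40)&(W[...,1]>-170)&(W[...,1]<-50)
    p=W[sel]; print(n,len(p),p.mean(0).round(1) if len(p) else "", np.percentile(p,[5,95],axis=0).round(1) if len(p) else "")
d=np.load("side0.npz"); s=seg(d["im"])["red"]; W=d["W"];p=W[s&(abs(W[...,0]-552)<40)&(W[...,1]>-170)&(W[...,1]<-50)]; print(p.mean(0),np.percentile(p,[5,95],axis=0).round(1))
print(read_state()["contact_force"])
```

```text
top 1 [532.6 -88.8  50.3] [[532.6 -88.8  50.3]
 [532.6 -88.8  50.3]]
side 56 [564.6 -88.9  36.2] [[552.7 -92.1  24.6]
 [577.6 -85.   42.7]]
[ 550.52050157 -133.63991345   51.39937769] [[ 529.9 -137.8   45.6]
 [ 572.4 -128.6   56.2]]
[ 0.30594864  0.52396278 -0.23642938]
```

>>> {"name": "servo_tool", "arguments": {"rotation": [[0, 0, 0], [0, 0, 0], [0, 0, 0]], "slide": [[0.001, 0.01, 0], [0.0015, 0.02, 0], [0.0015, 0.02, 0]], "grip": [-1, -1, -1]}}

```text
clock: 4.3
position: [553.0, -104.0, 38.4]
ee_rot: [0.036, 0.999, 0.0, 0.0]
contact_force: [0.6, 0.8, 0.7]
gripper_width: 0.1
grasp_force: 0.3
```

>>> {"name": "servo_tool", "arguments": {"rotation": [[0, 0, 0], [0, 0, 0]], "slide": [[0.0008, 0.01, 0], [0.0008, 0.01, 0]], "grip": [-1, -1]}}

```text
clock: 4.55
position: [553.2, -101.9, 38.4]
ee_rot: [0.036, 0.999, 0.0, 0.0]
contact_force: [-0.7, -0.4, 0.3]
gripper_width: 0.2
grasp_force: 0.4
```

>>> {"name": "servo_tool", "arguments": {"rotation": [[0, 0, 0], [0, 0, 0], [0, 0, 0]], "slide": [[0.0008, 0.01, 0], [0.0008, 0.01, 0], [0.0008, 0.01, 0]], "grip": [-1, -1, -1]}}

```text
clock: 4.92
position: [553.2, -101.2, 38.4]
ee_rot: [0.036, 0.999, -0.001, -0.0]
contact_force: [-0.1, -6.6, 0.3]
gripper_width: -0.3
grasp_force: 3.4
```

>>> {"name": "servo_tool", "arguments": {"rotation": [[0, 0, 0], [0, 0, 0], [0, 0, 0]], "slide": [[0.0008, 0.01, 0], [0.0008, 0.01, 0], [0.0008, 0.01, 0]], "grip": [-1, -1, -1]}}

```text
clock: 5.3
position: [553.3, -100.9, 38.8]
ee_rot: [0.036, 0.999, -0.002, -0.0]
contact_force: [-0.1, -15.1, 0.7]
gripper_width: 0.1
grasp_force: 7.0
```

The force jumped to 15 N with no further motion, so the carrier is home: the tab face is at about -91 mm world y, as predicted. I back off and rise.

>>> {"name": "servo_tool", "arguments": {"rotation": [[0, 0, 0], [0, 0, 0], [0, 0, 0], [0, 0, 0], [0, 0, 0], [0, 0, 0], [0, 0, 0]], "slide": [[-0.004, -0.05, 0], [-0.015, -0.2, 0], [-0.015, -0.2, 0.2], [-0.015, -0.2, 0.4], [-0.015, -0.2, 0.6], [-0.015, -0.2, 0.75], [-0.015, -0.2, 0.75]], "grip": [-1, -1, -1, -1, -1, -1, -1]}}

```text
clock: 6.18
position: [552.1, -137.8, 191.2]
ee_rot: [0.036, 0.999, 0.0, 0.003]
contact_force: [-0.0, 0.2, -0.6]
gripper_width: 0.3
grasp_force: 0.0
```

Run:
```python
from m import *
for n in("top","side"):
    im,W,K,R,t=grab(n); S=seg(im)
    if n=="top":
        s=S["red"]; sel=s&(abs(W[...,0]-552)<40)&(W[...,1]>-170)&(W[...,1]<-50); p=W[sel]; print(n,len(p),p.mean(0) if len(p) else"")
    sel=S["blue"]&(abs(W[...,0]-552)<40)&(abs(W[...,1]-54)<40); p=W[sel]; r=cv2.minAreaRect(p[:,:2].astype(np.float32)); print(n,len(p),p.mean(0).round(1),r)
print(read_state()["position"])
```

```text
top 12 [540.01119669 -84.18268045  56.76831969]
top 0 [nan nan nan] ((0.0, 0.0), (0.0, 0.0), 0.0)
side 111 [552.3  50.1  88.9] ((554.3333129882812, 50.909358978271484), (40.06289291381836, 36.199501037597656), 83.16178894042969)
[ 550.08343818 -137.6365036   187.91937569]<stdin>:6: RuntimeWarning: Mean of empty slice.
  ret = um.true_divide(
```

Run:
```python
from m import *
im,W,K,R,t=grab("side"); T=read_state()["position"]; print(T)
d=W-T; y=d[...,0]*.0715+d[...,1]*.997; x=d[...,0]*.997-d[...,1]*.0715; z=d[...,2]
near=(abs(x)<80)&(abs(y)<80)&(z<140)&(z>-12)
for k in range(-10,140,10):
    q=near&(z>=k)&(z<k+10)
    if q.sum(): print(k,q.sum(),"x",np.percentile(x[q],[2,98]).round(),"y",np.percentile(y[q],[2,50,98]).round())
```

```text
[ 549.74728028 -137.73002447  187.24806006]
-10 1 x [8. 8.] y [6. 6. 6.]
0 24 x [-11.   9.] y [-1.  9. 13.]
10 32 x [-11.   8.] y [-6. 12. 16.]
20 35 x [-11.   8.] y [-7. 12. 18.]
30 31 x [-10.   8.] y [-6. 10. 17.]
40 29 x [-12.  11.] y [-25.  11.  33.]
50 63 x [-13.  12.] y [-34.  16.  39.]
60 66 x [-16.  12.] y [-41.  17.  49.]
70 82 x [-17.  12.] y [-45.  17.  55.]
80 95 x [-16.  11.] y [-54.  27.  63.]
90 102 x [-19.  10.] y [-56.  34.  63.]
100 97 x [-19.  11.] y [-30.  22.  48.]
110 57 x [-11.   9.] y [-14.  35.  41.]
120 50 x [-33.  10.] y [12. 36. 41.]
130 118 x [-36.  27.] y [-3. 31. 39.]
```

The linkage is no more than 33 mm from the axis at the frame's height, against about 46 mm available, so it fits through the window. I move above the paddle, still above the guard.

>>> {"name": "servo_tool", "arguments": {"rotation": [[0, 0, 0], [0, 0, 0], [0, 0, 0], [0, 0, 0], [0, 0, 0], [0, 0, 0], [0, 0, 0]], "slide": [[0, 0.2, 0], [0.002, 0.4, 0], [0.004, 0.6, 0], [0.006, 0.8, 0], [0.006, 0.95, 0], [0.006, 0.95, 0], [0.006, 0.95, 0]], "grip": [-1, -1, -1, -1, -1, -1, -1]}}

```text
clock: 7.2
position: [551.1, 51.6, 187.3]
ee_rot: [0.036, 0.999, -0.0, -0.001]
contact_force: [-0.1, -0.4, 0.5]
gripper_width: -0.0
grasp_force: 0.0
```

Run:
```python
from m import *
im,W,*_=grab("side"); print(read_state()["position"])
cv2.imwrite("pics/side2.png",cv2.resize(im[130:290,150:350,::-1],None,fx=3.7,fy=3.7,interpolation=cv2.INTER_CUBIC))
s=seg(im)["red"]; p=W[s&(abs(W[...,0]-552)<40)&(W[...,1]>-170)&(W[...,1]<-50)]; print(p.mean(0).round(1),len(p))
```

```text
[551.22703363  51.25825721 187.50778253]
[565.2 -82.5  36.7] 70
```

View pics/side2.png

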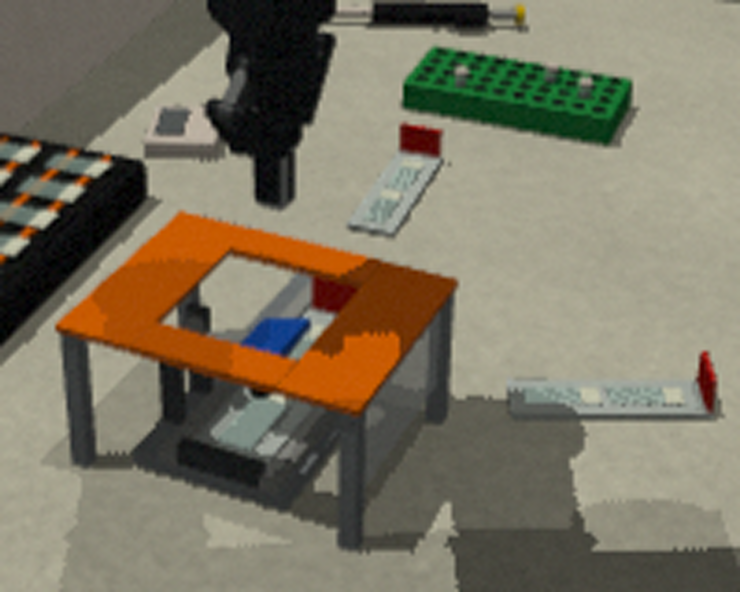

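The fingertips at (275,200) are above the window, with the blue paddle at (275,335) below them. The tab is seen pushed in at (330,292), under the frame's edge. I descend.

>>> {"name": "servo_tool", "arguments": {"rotation": [[0, 0, 0], [0, 0, 0], [0, 0, 0], [0, 0, 0], [0, 0, 0]], "slide": [[0, 0, -0.15], [0, 0, -0.3], [0, 0, -0.4], [0, 0, -0.43], [0, 0, -0.43]], "grip": [-1, -1, -1, -1, -1]}}

```text
clock: 7.88
position: [551.8, 51.3, 102.4]
ee_rot: [0.037, 0.999, -0.0, -0.0]
contact_force: [-1.5, -0.3, 0.8]
gripper_width: -0.1
grasp_force: 0.0
```

>>> {"name": "servo_tool", "arguments": {"rotation": [[0, 0, 0], [0, 0, 0], [0, 0, 0], [0, 0, 0], [0, 0, 0], [0, 0, 0]], "slide": [[0, 0, -0.03], [0, 0, -0.06], [0, 0, -0.09], [0, 0, -0.12], [0, 0, -0.145], [0, 0, -0.145]], "grip": [-1, -1, -1, -1, -1, -1]}}

```text
clock: 8.62
position: [551.6, 52.0, 72.6]
ee_rot: [0.036, 0.999, -0.0, -0.0]
contact_force: [-0.3, -0.5, -1.0]
gripper_width: 0.1
grasp_force: 0.0
```

>>> {"name": "servo_tool", "arguments": {"rotation": [[0, 0, 0], [0, 0, 0], [0, 0, 0]], "slide": [[0, 0, -0.01], [0, 0, -0.015], [0, 0, -0.015]], "grip": [-1, -1, -1]}}

```text
clock: 9.0
position: [552.0, 52.0, 70.4]
ee_rot: [0.036, 0.999, 0.0, 0.0]
contact_force: [-0.3, 0.7, 2.6]
gripper_width: -0.2
grasp_force: 0.8
```

>>> {"name": "servo_tool", "arguments": {"rotation": [[0, 0, 0], [0, 0, 0]], "slide": [[0, 0, -0.008], [0, 0, -0.008]], "grip": [-1, -1]}}

```text
clock: 9.25
position: [552.0, 52.1, 70.0]
ee_rot: [0.036, 0.999, 0.0, 0.001]
contact_force: [-1.5, 0.1, 7.6]
gripper_width: -0.0
grasp_force: 4.2
```

>>> {"name": "servo_tool", "arguments": {"rotation": [[0, 0, 0], [0, 0, 0]], "slide": [[0, 0, -0.012], [0, 0, -0.012]], "grip": [-1, -1]}}

```text
clock: 9.5
position: [552.0, 52.0, 69.7]
ee_rot: [0.035, 0.999, -0.0, 0.001]
contact_force: [-7.7, 0.9, 20.9]
gripper_width: -0.1
grasp_force: 10.3
```

>>> {"name": "servo_tool", "arguments": {"rotation": [[0, 0, 0], [0, 0, 0]], "slide": [[0, 0, -0.008], [0, 0, -0.008]], "grip": [-1, -1]}}

```text
clock: 9.75
position: [552.1, 52.0, 69.6]
ee_rot: [0.035, 0.999, -0.0, 0.001]
contact_force: [-10.3, 0.9, 28.7]
gripper_width: -0.2
grasp_force: 14.4
```

At 28 N the paddle sits firm at z = 69.6 mm, so it is on its stop. I rise straight up and clear the view sideways.

>>> {"name": "servo_tool", "arguments": {"rotation": [[0, 0, 0], [0, 0, 0], [0, 0, 0], [0, 0, 0], [0, 0, 0], [0, 0, 0]], "slide": [[0, 0, 0.03], [0, 0, 0.15], [0, 0, 0.35], [0, 0, 0.6], [0, 0, 0.8], [0, 0, 0.8]], "grip": [-1, -1, -1, -1, -1, -1]}}

```text
clock: 10.5
position: [553.5, 52.4, 228.1]
ee_rot: [0.036, 0.999, 0.001, 0.004]
contact_force: [-0.1, 0.8, -0.4]
gripper_width: 0.1
grasp_force: 0.0
```

>>> {"name": "servo_tool", "arguments": {"rotation": [[0, 0, 0], [0, 0, 0], [0, 0, 0], [0, 0, 0], [0, 0, 0], [0, 0, 0]], "slide": [[0, -0.2, 0], [0, -0.4, 0], [0, -0.6, 0], [0, -0.8, 0], [0, -1, 0], [0, -1, 0]], "grip": [-1, -1, -1, -1, -1, -1]}}

```text
clock: 11.25
position: [550.7, -150.1, 222.8]
ee_rot: [0.038, 0.999, 0.0, -0.002]
contact_force: [-1.3, 0.1, -0.2]
gripper_width: -0.3
grasp_force: 0.0
```

>>> {"name": "servo_tool", "arguments": {"rotation": [[0, 0, 0], [0, 0, 0], [0, 0, 0], [0, 0, 0], [0, 0, 0], [0, 0, 0]], "slide": [[0, -0.2, 0], [0, -0.4, 0], [0, -0.6, 0], [0, -0.8, 0], [0, -1, 0], [0, -1, 0]], "grip": [-1, -1, -1, -1, -1, -1]}}

```text
clock: 12.0
position: [551.1, -349.4, 222.5]
ee_rot: [0.038, 0.999, 0.001, -0.001]
contact_force: [0.5, 0.4, -1.8]
gripper_width: 0.0
grasp_force: 0.0
```

Run:
```python
from m import *
for n in("top","side"):
    im,W,*_=grab(n); S=seg(im)
    for c,y in(("blue",54),("red",-88)):
        q=S[c]&(abs(W[...,0]-552)<40)&(abs(W[...,1]-y)<25); p=W[q]; r=cv2.minAreaRect(p[:,:2].astype(np.float32)) if len(p) else 0; print(n,c,len(p),p.mean(0).round(1),r)
        if c=="blue":
            A=np.c_[p[:,:2]-p[:,:2].mean(0),np.ones(len(p))]; print("slope,z",np.linalg.lstsq(A,p[:,2],rcond=None)[0].round(2))
    cv2.imwrite(f"pics/{n}3.png",im[100:300,100:400,::-1].repeat(2,0).repeat(2,1))
```

```text
top blue 156 [551.7  54.   69.1] ((552.545166015625, 54.23888397216797), (40.40945816040039, 34.85380935668945), 88.97482299804688)
slope,z [ 1.300e-01 -6.000e-02  6.912e+01]
top red 31 [554.9 -84.7  56.3] ((555.6442260742188, -84.6783218383789), (3.3899340629577637, 46.93114471435547), 88.122314453125)
side blue 33 [554.2  37.4  69.3] ((553.3812255859375, 37.61000442504883), (13.047802925109863, 29.90224838256836), 73.26109313964844)
slope,z [-1.000e-02  1.300e-01  6.931e+01]
side red 65 [565.6 -82.2  36.7] ((563.3369750976562, -82.12285614013672), (7.983846664428711, 31.77580451965332), 77.48309326171875)
```

View pics/top3.png

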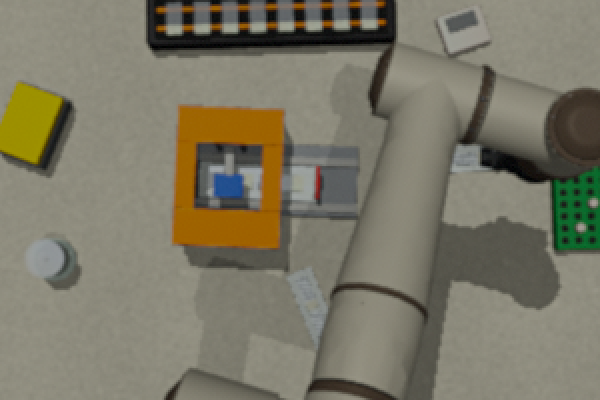

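The top crop shows the paddle at (228,186) level at z = 69 mm. The tab at (318,184) is fully in, at the home position within measuring error. The jar, tip box and tube rack stand where they were.

```bash
python3 -c "
from bench import *
print(job_done())"
```

```text
the job is handed in; nothing more can be done
None
```

I pushed the carrier home against its stop, then pressed the blue lever fully down through the window, where it stayed; the fingers kept clear of the guard, and I handed the job in at about 12 s.

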